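Close-pack hex plugs in the kit tray

TASK

Three hex-head plugs stand in a row along the far wall of the low black tray. Pack the two loose hex-head plugs standing on the bench into the tray as the second row, standing thread up like the others: one in each of the two hollows on the near side of that row, pushed up snugly so that the flat faces of all neighbouring heads touch. Keep the first row in its place, and leave the round-headed plug, the marker pen and the stop block where they are.

Things in the scene. Friction and masses are not known exactly. Their poses are not given: they have to be found in the camera images.
- plug_a_mid (a point): one of the two plugs to pack, loose on the bench: steel plug standing thread up: hex head 50 mm across flats, 57.7 across corners, 20 high; above it a round neck, diameter 24, 30 high (50 high in all, 0.25 kg). Point on its axis half-way up (25 mm). z up; head corners lie on +-x, flats face +-y and 30 deg either side of +-x (repeats every 60 deg)
- plug_b_mid (a point): the other plug to pack, identical to plug_a
- row_0_mid (a point): plug already in the tray, left end (+y of the tray) of the row along its far wall; loose, identical to plug_a and lying with the same axes as the tray
- row_1_mid (a point): plug already in the tray, middle of that row; the same
- row_2_mid (a point): plug already in the tray, right end (-y of the tray) of that row; the same. The three stand flat to flat, with up to about 2 mm of play between the side walls
- tray_floor (a point): low black tray fixed to the bench, inside 148 mm (x) by 152 (y), walls 4 thick, rims 13 above the bench. Point: centre of its floor's upper side, 3 mm above the bench; x to the far wall with the row, y left along the row, z up. The two near hollows lie 43.3 mm nearer (-x) than the row's axes, half-way between two neighbours; the tray in front of the row is empty
- round_plug_mid (a point): bystander: steel plug with the same neck but a ROUND head 54 mm in diameter, 20 mm high, 50 mm high in all; the point is on its axis half-way up. It may stand in any of the three loose plugs' places
- marker_pen: bystander: loose white marker pen with a black cap, 131 mm long, 14 mm thick, lying near the bench edge; origin under its middle, long axis y
- stopper: bystander: loose black stop block with a small clamp knob, 40x85x49 mm; origin at the centre of its underside, long axis y
Things that resemble listed ones, but are neither listed nor needed, are in the scene too. What is shaped like the part that bears row_0_mid but green is not meant. Leave any turquoise look-alike of the part that bears plug_a_mid alone.

How it is judged:
At the end, for the whole second after the job is handed in: Both hex plugs stand upright on the tray floor, one in each near hollow of the row: axes of all neighbours (row-row, plug-row, plug-plug) under 53.5 mm apart (50 is contact), flats parallel to the row's within 0.14 rad, row plugs upright and moved under 10 mm, tilts under 0.08 rad, at rest (((horizontal distance between plug_a_mid and row_0_mid below 0.0535 m and horizontal distance between each of plug_a_mid, plug_b_mid and row_1_mid below 0.0535 m and horizontal distance between plug_b_mid and row_2_mid below 0.0535 m) or (horizontal distance between plug_b_mid and row_0_mid below 0.0535 m and horizontal distance between each of plug_b_mid, plug_a_mid and row_1_mid below 0.0535 m and horizontal distance between plug_a_mid and row_2_mid below 0.0535 m)) and horizontal distance between plug_a_mid and plug_b_mid below 0.0535 m and horizontal distance between row_0_mid and row_1_mid below 0.0535 m and horizontal distance between row_1_mid and row_2_mid below 0.0535 m and (angle between the x axis of plug_a_mid and the x axis of tray_floor, either way round below 0.14 rad or angle between the x axis of plug_a_mid and the x axis of tray_floor, either way round between 0.907 and 1.187 rad) and angle between each of plug_a_mid, plug_b_mid, row_0_mid, row_1_mid, row_2_mid's own z axis and vertical below 0.08 rad and z of plug_a_mid in the frame of tray_floor between 0.022 and 0.0285 m and linear speed of each of plug_a, plug_b below 0.02 m/s and (angle between the x axis of plug_b_mid and the x axis of tray_floor, either way round below 0.14 rad or angle between the x axis of plug_b_mid and the x axis of tray_floor, either way round between 0.907 and 1.187 rad) and z of plug_b_mid in the frame of tray_floor between 0.022 and 0.0285 m and z of each of row_0_mid, row_1_mid, row_2_mid in the frame of tray_floor below 0.0285 m and distance of each of row_0_mid, row_1_mid, row_2_mid from where it was at the start of the episode below 0.01 m); the robot touches nothing.
It fails at once if the round-headed plug is moved more than 30 mm (distance of round_plug_mid from where it was at the start of the episode above 0.03 m).
It fails at once if the marker pen is moved more than 40 mm (distance of marker_pen from where it was at the start of the episode above 0.04 m).
It fails at once if the stop block is moved more than 30 mm (distance of stopper from where it was at the start of the episode above 0.03 m).
It also fails if it takes over 51 s, if anything falls off the work surface, if the arm or the gripper's body presses on something with over 40 N, if the wrist force passes 120 N, or if a joint passes its speed limit or range.

ROBOT

A 7-joint arm with a two-finger parallel gripper is mounted at the origin on a cart in front of the work surface, level with it; the furniture and walls round the work are solid. World frame = base frame: x ahead of the robot, y to its left, z up, the work surface at z = 0. Lengths are in m, angles in rad, forces in N, time in s.
With the tool pointing down it reaches from about 0.4 to 0.85 m from the base axis. Payload 6.9 kg.
Tool frame: the origin (TCP) lies midway between the tips of the shut fingers; the grasp point (between the pads) lies behind it (ctrl.pinch_z is the z of the grasp point in the tool frame, in m); z points along the fingers, y is the direction in which the jaws open and shut (so a half turn about z gives the same grasp; the last joint's range is limited). The gripper opens to 85 mm and grips with 20 to 120 N. Pads are 22 mm wide; open, the fingers measure 114 mm over their backs; the gripper's body (76 mm by 85 mm) begins 54 mm behind the grasp point. The pads swing forward as they close: fully open they stand 13 mm farther back than shut.
Start: joints at [-1.028, 0.507, -0.238, 1.5, 0.126, 1.149, -0.155], TCP at [0.265, 0.566, 0.231] pointing down, gripper open.
Joint ranges: [-3.08, 3.08], [-0.24, 2.05], [-1.43, 1.35], [0, 2.5], [-1.52, 4.66], [0.17, 1.96], [-2.89, 2.89]. Speed limits (rad/s): [2.39, 2.39, 3.14, 3.14, 3.14, 3.14, 3.14].

INTERFACE

Orientations are given as a unit quaternion [w, x, y, z].
In Python, from station import ctrl, get_state, vision, ticket, models gives the robot as it stands. Calls block until the motion is done:
- ctrl.movep(position, orientation): joint-space move of the TCP to a pose.
- ctrl.movel(position, frame=None, max_speed=0.15): straight line of the TCP; frame=None keeps the orientation; max_speed is the mean speed in m/s.
- ctrl.set_joints(angles): joint-space move.
- ctrl.ungrasp() and ctrl.close_gripper(force=None): open the fingers fully, or close them until they stop; force is the grip in N (None keeps the last).
- ctrl.pause(seconds).
- ctrl.ik(position, orientation): joint angles nearest the present ones, or None.
- get_state(): the state.
- vision.grab_frame(name): name is "scene" or "top" or "wrist"; returns (picture, depth): 400x640x3 uint8, blue, green, red; 400x640 float32, m along the optical axis (not along the pixel's ray), 0 where there is no reading.
- vision.camera_info(name): a dict with "mtx" (3x3 intrinsics, pixels), "R" (3x3) and "t" (3): a world point X has camera coordinates R X + t; the wrist camera has in their place "hand_eye" (4x4, takes a point from camera to tool coordinates, whose origin is the TCP and whose axes are the flange's). Camera axes: x right, y down, z forward; pixel columns grow to the right and rows downward; lengths in m; the calibration is good to about 2 mm. A picture is of the moment at which its call begins: read the wrist's pose just before it. camera_info takes no time and is no camera call.
A pose or a line that the arm cannot do raises ctrl.Unreachable and nothing moves.
- ticket.close_job(): hands the job in, once; it reports no verdict.
Trained networks look in the newest picture that a camera, given by its name, has taken for a name from the list of things; names that differ only in an ending like _2 or _b are one class to them, and where a whole thing is asked for, a point or a joint stands for the part that bears it (a point fixed in the world has none). Each returns a list of dicts, best first, with "p" (0 to 1); they miss things now and then, are a little off and sometimes report something else, mostly with a low value. They report only what shows in the picture. A call takes as long as a camera call. They do not tell look-alikes from the thing itself.
- models.recognise(camera, target): "point" ([column, row] in pixels, amid what is visible of it).
- models.masks_of(camera, target): "mask" (400x640 bool, what is visible of it) and "point" ([column, row] in pixels, amid what is visible of it).
The state is a dict: "time": time; "qpos": joint angles; "qd": joint speeds; "tau": joint torques, N m; "tcp_pos": TCP position; "eef_rot": TCP orientation; "contact_force": force on the tool from outside, world axes, zero at the start; "wrist_torque": the same for the moment, N m; "width": finger opening in m.
Only numpy, scipy, OpenCV 4.12 (cv2) and the standard library are available. Lean on these libraries where they do the work, as an engineer would, in place of code of your own. Each camera call takes 0.05 s, during which the arm holds its last target.

## Working session

There is one attempt and no reset: what is moved stays moved. The work goes in short steps, each a Python script; the robot and the scene stay as the last script left them, time stands still between calls to the robot, and variables do not carry over. Pictures are saved under pics/ and viewed, and the job is handed in when it is done.

```bash
ls; mkdir -p pics; python3 - <<'E'
from station import ctrl,get_state,vision
import cv2,numpy as np
s=get_state();print(s, ctrl.pinch_z)
for n in ["scene","top","wrist"]:
    im,d=vision.grab_frame(n);cv2.imwrite(f"pics/{n}0.png",im);np.save(f"pics/{n}0.npy",d)
    print(n,{k:np.round(v,4).tolist() for k,v in vision.camera_info(n).items()})
E
```

```text
pics
{'time': 0.0, 'qpos': array([-1.02752363,  0.50835638, -0.23752892,  1.50114076,  0.1257164 ,
        1.14888112, -0.15479134]), 'qd': array([-1.26056136e-03, -5.66909776e-05, -1.84248434e-04, -1.27003397e-03,
       -1.10492254e-03, -5.66158535e-04,  4.64533951e-04]), 'tau': array([ 1.24541916e-04, -6.20596433e+01, -2.18640044e+00, -2.49655169e+01,
        1.28224050e-02,  1.16336276e-02, -1.50308250e-05]), 'tcp_pos': array([0.2648127 , 0.56557437, 0.23041556]), 'eef_rot': array([-1.73986386e-04,  2.17124429e-01,  9.76143523e-01, -8.79864553e-04]), 'contact_force': array([ 0.02156592, -0.02158557,  0.45083772]), 'wrist_torque': array([-0.02214978,  0.01046387, -0.01679673]), 'width': 0.08536373955213544} -0.0187
scene {'mtx': [[363.6819, 0.0, 314.7137], [0.0, 363.6819, 196.5463], [0.0, 0.0, 1.0]], 'R': [[0.6486, -0.7608, 0.022], [-0.3377, -0.3137, -0.8874], [0.6821, 0.5682, -0.4604]], 't': [-0.4609, 0.2093, 0.5434]}
top {'mtx': [[482.1537, 0.0, 329.1328], [0.0, 482.1537, 205.7331], [0.0, 0.0, 1.0]], 'R': [[0.0159, -0.9999, -0.0017], [-0.9982, -0.0158, -0.0577], [0.0576, 0.0026, -0.9983]], 't': [-0.1161, 0.5394, 1.196]}
wrist {'mtx': [[283.5458, 0.0, 316.3396], [0.0, 283.5458, 199.541], [0.0, 0.0, 1.0]], 'hand_eye': [[-0.0006, -0.962, -0.273, 0.0698], [1.0, -0.0007, 0.0003, -0.0004], [-0.0005, -0.273, 0.962, -0.1422], [0.0, 0.0, 0.0, 1.0]]}
```

View pics/scene0.png

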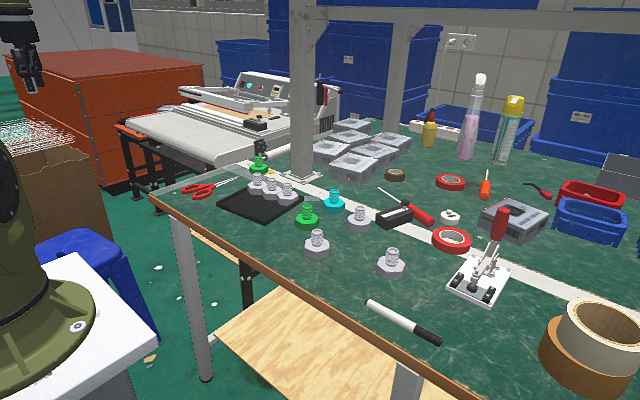

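View pics/top0.png

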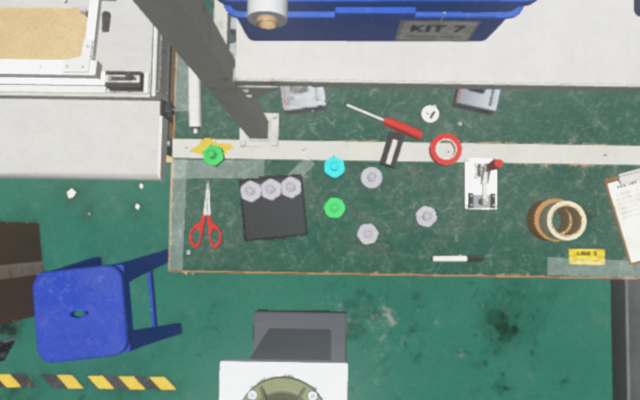

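```bash
cat > h.py <<'E'
import numpy as np,cv2
from station import ctrl,get_state,vision,models
def w2p(n,X):
    c=vision.camera_info(n);p=c["mtx"]@(np.array(c["R"])@np.array(X)+c["t"]);return p[:2]/p[2]
def p2w(n,px,z):
    c=vision.camera_info(n);R=np.array(c["R"]);o=-R.T@c["t"]
    r=R.T@np.linalg.inv(c["mtx"])@np.array([px[0],px[1],1.]);return o+r*(z-o[2])/r[2]
E
python3 - <<'E'
from h import *
im=cv2.imread("pics/top0.png")
c=im[140:270,200:500];cv2.imwrite("pics/topc.png",cv2.resize(c,None,fx=2.66,fy=2.66,interpolation=cv2.INTER_CUBIC))
s=cv2.imread("pics/scene0.png")[160:290,220:420];cv2.imwrite("pics/scenec.png",cv2.resize(s,None,fx=4,fy=4,interpolation=cv2.INTER_CUBIC))
for t,p,z in [("p1",(371,177),.05),("p2",(367,233),.05),("p3",(426,216),.05),("traytl",(240,180),.013),("tray br",(306,236),.013),("traytr",(303,177),.013),("traybl",(245,240),.013),("r0",(250,190),.05),("r2",(291,186),.05),("edge",(400,272),0),("g",(335,208),.05),("t",(334,167),.05),("pen",(457,258),0.01),("stop",(392,150),.05),("post",(255,130),0)]: print(t,p2w("top",p,z).round(3))
E
```

```text
p1 [ 0.611 -0.209  0.05 ]
p2 [ 0.474 -0.201  0.05 ]
p3 [ 0.518 -0.344  0.05 ]
traytl [0.603 0.119 0.013]
tray br [ 0.464 -0.051  0.013]
traytr [ 0.613 -0.04   0.013]
traybl [0.452 0.102 0.013]
r0 [0.575 0.087 0.05 ]
r2 [ 0.586 -0.014  0.05 ]
edge [ 0.377 -0.289  0.   ]
g [ 0.534 -0.122  0.05 ]
t [ 0.635 -0.118  0.05 ]
pen [ 0.415 -0.43   0.01 ]
stop [ 0.679 -0.26   0.05 ]
post [0.734 0.086 0.   ]
```

View pics/topc.png

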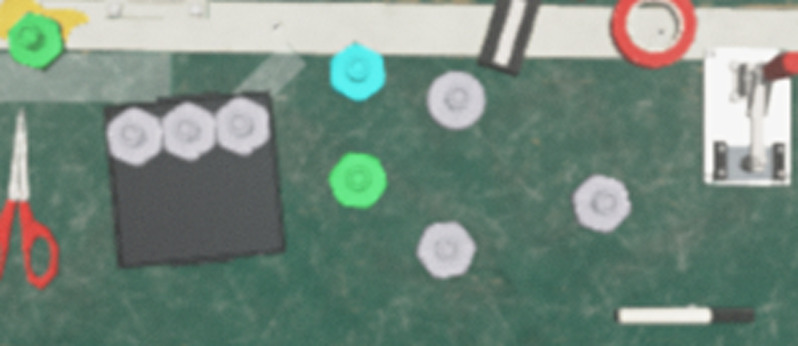

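View pics/scenec.png

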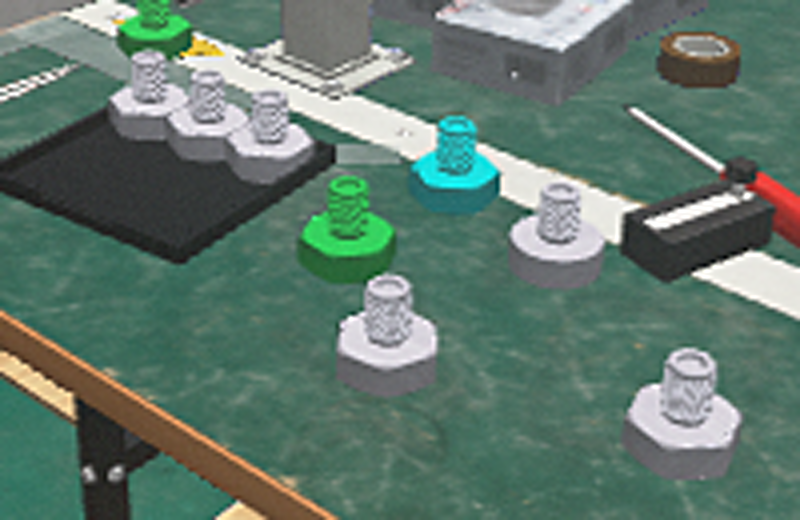

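The top view shows three loose grey plugs: (371,177) has a smooth circular head, so it is the round bystander. (367,233) and (426,216) have hex corners and are the plugs to pack. The turquoise (334,167) and green (335,208), (212,155) ones are decoys. I'll confirm this with the wrist camera.

```bash
cat >> h.py <<'E'
from scipy.spatial.transform import Rotation as Rn
def quat(phi): return [0,np.cos(phi/2),np.sin(phi/2),0]   # tool x at angle phi, pointing down
def wristcam():
    s=get_state();q=s["eef_rot"];T=np.eye(4)
    T[:3,:3]=Rn.from_quat([q[1],q[2],q[3],q[0]]).as_matrix();T[:3,3]=s["tcp_pos"]
    c=vision.camera_info("wrist");E=T@np.array(c["hand_eye"]);return np.array(c["mtx"]),E
def proj(K,E,X):
    X=np.atleast_2d(X);C=(X-E[:3,3])@E[:3,:3];p=C@K.T;return p[:,:2]/p[:,2:]
def shot(name):
    K,E=wristcam();im,d=vision.grab_frame("wrist");cv2.imwrite(f"pics/{name}.png",im);np.savez(f"pics/{name}.npz",K=K,E=E,d=d);return im,d,K,E
E
python3 - <<'E'
from h import *
p=[0.47,-0.10,0.22]
for a in (180,155,205): print(a,ctrl.ik(p,quat(np.radians(a))))
ctrl.movep(p,quat(np.pi))
shot("w1");s=get_state();print(s["time"],s["tcp_pos"],s["qpos"])
E
```

```text
180 [ 0.05143122  0.2949218   0.14221383  1.88811061 -0.05024252  0.96196283
  1.78712908]
155 [ 0.00994532  0.29731655  0.19757945  1.88860682 -0.0701443   0.96228318
  1.37367212]
205 [ 0.12150912  0.29247346  0.04922768  1.88726471 -0.01729266  0.9622591
  2.18566441]
2.675 [ 0.47032716 -0.09917438  0.21995803] [ 0.05046203  0.29515918  0.1414174   1.88783286 -0.05035232  0.96196522
  1.78684559]
```

View pics/w1.png

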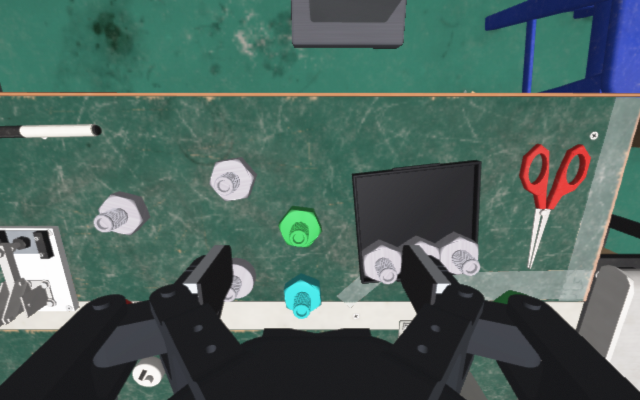

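```bash
cat >> h.py <<'E'
from scipy.optimize import minimize
def plugpts(x,y,th,zb):
    a=th+np.arange(6)*np.pi/3;r=.05/np.sqrt(3)
    hx=np.c_[x+r*np.cos(a),y+r*np.sin(a)]
    b=np.arange(24)*np.pi/12;nk=np.c_[x+.012*np.cos(b),y+.012*np.sin(b)]
    f=lambda P,z:np.c_[P,np.full(len(P),zb+z)]
    return np.r_[f(hx,0),f(hx,.02)],np.r_[f(nk,.02),f(nk,.05)],f(hx,.02)
def render(K,E,par,zb,off,sh,S):
    m=np.zeros(sh,np.uint8)
    for P in plugpts(*par,zb)[:2]:
        p=(proj(K,E,P)-off+.5)*S-.5
        h=cv2.convexHull(p.astype(np.float32))
        cv2.fillConvexPoly(m,np.round(h*16).astype(np.int32),255,shift=4)
    return m
def silver(im):
    hsv=cv2.cvtColor(im,cv2.COLOR_BGR2HSV)
    return ((hsv[...,1]<45)&(hsv[...,2]>70)).astype(np.uint8)*255
def fit(im,K,E,x0,y0,zb,S=4,R=45,mask=None,th0=None,excl=None):
    c=proj(K,E,[x0,y0,zb+.02])[0]; o=np.round(c-R).astype(int)
    sub=im[max(o[1],0):o[1]+2*R,max(o[0],0):o[0]+2*R];off=np.array([max(o[0],0),max(o[1],0)])
    big=cv2.resize(sub,None,fx=S,fy=S,interpolation=cv2.INTER_CUBIC)
    m=silver(big)
    if mask is not None: m&=cv2.resize(mask[off[1]:off[1]+sub.shape[0],off[0]:off[0]+sub.shape[1]].astype(np.uint8)*255,(m.shape[1],m.shape[0]),interpolation=cv2.INTER_NEAREST)
    else:
        m=cv2.morphologyEx(m,cv2.MORPH_CLOSE,np.ones((9,9)));m=cv2.morphologyEx(m,cv2.MORPH_OPEN,np.ones((9,9)))
        n,l,st,ce=cv2.connectedComponentsWithStats(m); cc=(c-off)*S
        k=1+np.argmin([np.hypot(*(ce[i]-cc))-st[i,4]**.5 for i in range(1,n)]);m=(l==k).astype(np.uint8)*255
    def cost(p):
        r=render(K,E,p,zb,off,m.shape,S);return 1-(r&m).astype(bool).sum()/(r|m).astype(bool).sum()
    best=None
    for t in (np.radians([-20,0,20]) if th0 is None else [th0]):
        s=np.array([[x0,y0,t],[x0+.008,y0,t],[x0,y0+.008,t],[x0,y0,t+.3]])
        r=minimize(cost,[x0,y0,t],method="Nelder-Mead",options=dict(initial_simplex=s,xatol=1e-4,fatol=1e-5))
        if best is None or r.fun<best.fun: best=r
    return best.x,best.fun
E
python3 - <<'E'
from h import *
im=cv2.imread("pics/w1.png");z=np.load("pics/w1.npz");K,E=z["K"],z["E"]
for n,(x,y) in dict(p2=(.474,-.201),p3=(.518,-.344)).items():
    print(n,*fit(im,K,E,x,y,0))
crop=im[140:310,60:290];cv2.imwrite("pics/w1c.png",cv2.resize(crop,None,fx=3.4,fy=3.4,interpolation=cv2.INTER_CUBIC))
# tray view
ctrl.movep([0.60,0.03,0.20],quat(np.pi));shot("w2");print(get_state()["time"])
E
```

```text
p2 [ 0.47327346 -0.20502414 -0.37899535] 0.04324648997672498
p3 [ 0.51892639 -0.3504412   0.22126018] 0.05834945196647323
3.4917
```

View pics/w1c.png

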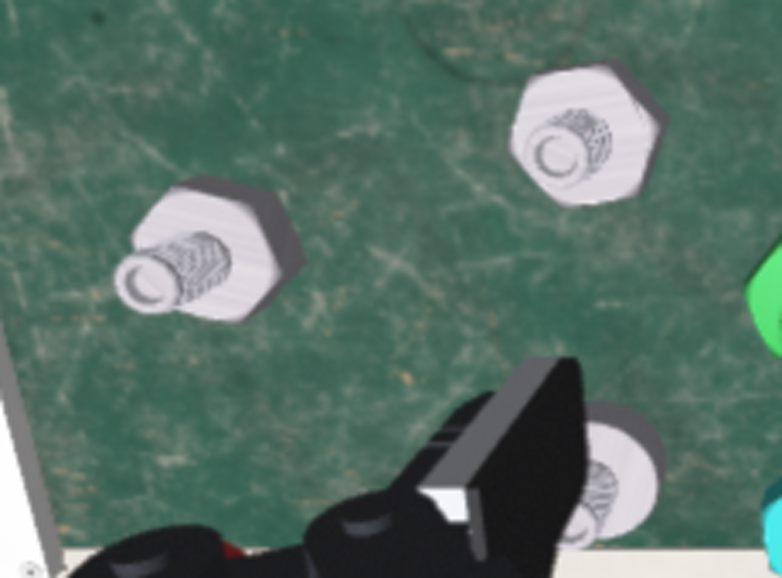

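View pics/w2.png

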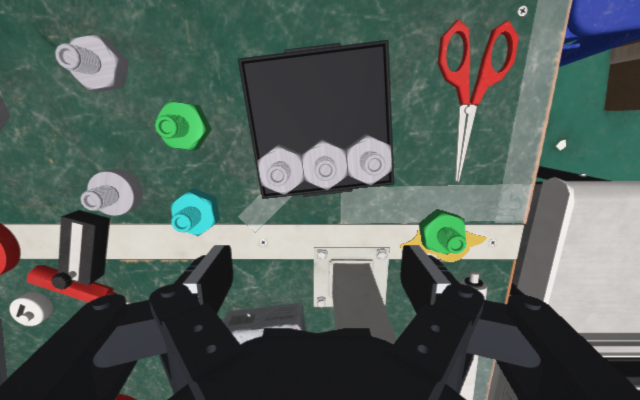

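Confirmed: the plugs at wrist (231,180) and (120,214) have hex heads, and the one at (236,280) has a round head. Next I'll fit the row jointly.

```bash
cat >> h.py <<'E'
def fitmany(im,K,E,P0,zb,S=4,pad=40):
    """joint silhouette fit of several plugs sharing yaw; P0 list of (x,y), last th"""
    P0=np.array(P0[:-1]),P0[-1]
    c=proj(K,E,np.c_[P0[0],np.full(len(P0[0]),zb+.02)]);lo=np.maximum(np.floor(c.min(0)-pad),0).astype(int);hi=np.ceil(c.max(0)+pad).astype(int)
    sub=im[lo[1]:hi[1],lo[0]:hi[0]];m=silver(cv2.resize(sub,None,fx=S,fy=S,interpolation=cv2.INTER_CUBIC))
    m=cv2.morphologyEx(m,cv2.MORPH_CLOSE,np.ones((9,9)));m=cv2.morphologyEx(m,cv2.MORPH_OPEN,np.ones((9,9)))
    n,l,st,ce=cv2.connectedComponentsWithStats(m);
    seed=np.zeros_like(m)
    for q in P0[0]: seed|=render(K,E,(q[0],q[1],P0[1]),zb,lo,m.shape,S)
    k=[i for i in range(1,n) if (seed[l==i]>0).mean()>.5];m=np.isin(l,k).astype(np.uint8)*255
    def ren(v):
        r=np.zeros_like(m)
        for q in v[:-1].reshape(-1,2): r|=render(K,E,(q[0],q[1],v[-1]),zb,lo,m.shape,S)
        return r
    def cost(v):
        r=ren(v);return 1-((r&m)>0).sum()/((r|m)>0).sum()
    v0=np.r_[P0[0].ravel(),P0[1]];sx=np.r_[[v0],v0+np.diag(np.r_[np.full(len(v0)-1,.005),.1])]
    r=minimize(cost,v0,method="Nelder-Mead",options=dict(initial_simplex=sx,xatol=1e-4,fatol=1e-5,maxiter=1500))
    r=minimize(cost,r.x,method="Nelder-Mead",options=dict(initial_simplex=r.x+np.r_[[v0*0],np.diag(np.r_[np.full(len(v0)-1,.002),.03])],xatol=5e-5,fatol=1e-6,maxiter=1500))
    vis=cv2.resize(sub,None,fx=S,fy=S,interpolation=cv2.INTER_CUBIC)
    for a,col in((m,(0,255,0)),(ren(r.x),(0,0,255))): cv2.drawContours(vis,cv2.findContours(a,0,2)[0],-1,col,1)
    return r.x,r.fun,vis
E
python3 - <<'E'
from h import *
im=cv2.imread("pics/w2.png");z=np.load("pics/w2.npz");K,E=z["K"],z["E"]
v,f,vis=fitmany(im,K,E,[(.575,.087),(.58,.036),(.586,-.014),.108],.003)
print(v.round(4),f);P=v[:-1].reshape(3,2)
print(np.linalg.norm(P[1]-P[0]),np.linalg.norm(P[2]-P[1]),np.arctan2(-(P[0]-P[2])[0],(P[0]-P[2])[1]))
cv2.imwrite("pics/fit2.png",vis)
# tray floor/rim depth check
d=z["d"];Ki=np.linalg.inv(K)
for px in [(320,110),(320,165),(180,125)]:
    C=Ki@[px[0],px[1],1]*d[px[1],px[0]];print(px,E[:3,:3]@C+E[:3,3])
v,f,vis=fitmany(im,K,E,[(.473,-.203),-.37],0);print(v,f)
E
```

```text
[ 0.5748  0.0893  0.5806  0.0388  0.5863 -0.0117  0.1153] 0.2938202999464381
0.05087037640365276 0.0507553992391055 0.11387175626928733
(320, 110) [0.51977531 0.03397535 0.00124603]
(320, 165) [0.57522128 0.03357802 0.05180622]
(180, 125) [ 0.53563776 -0.10955777  0.04227835]
[ 0.4728477  -0.20481429 -0.33756322] 0.04685819333893959
```

View pics/fit2.png

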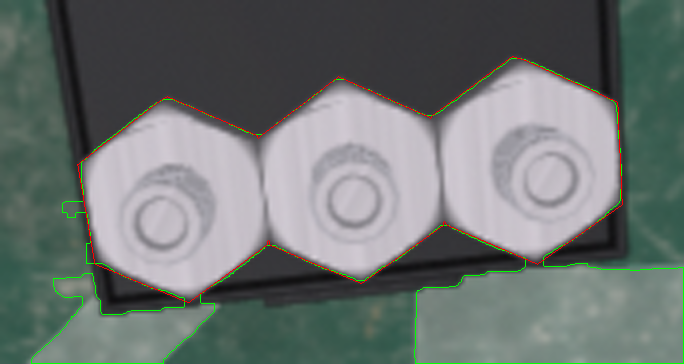

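```bash
python3 - <<'E'
from h import *
th=-.358
ctrl.movep([0.473,-0.205,0.12],quat(np.pi+th))
im,d,K,E=shot("w3")
v,f,vis=fitmany(im,K,E,[(.473,-.205),th],0,pad=80);print(v,f)
cv2.imwrite("pics/fit3.png",vis);print(get_state()["time"],get_state()["tcp_pos"])
E
```

```text
[ 0.47309795 -0.20476036 -0.38230296] 0.016566657970258247
4.625 [ 0.47463355 -0.20358206  0.12045907]
```

View pics/fit3.png

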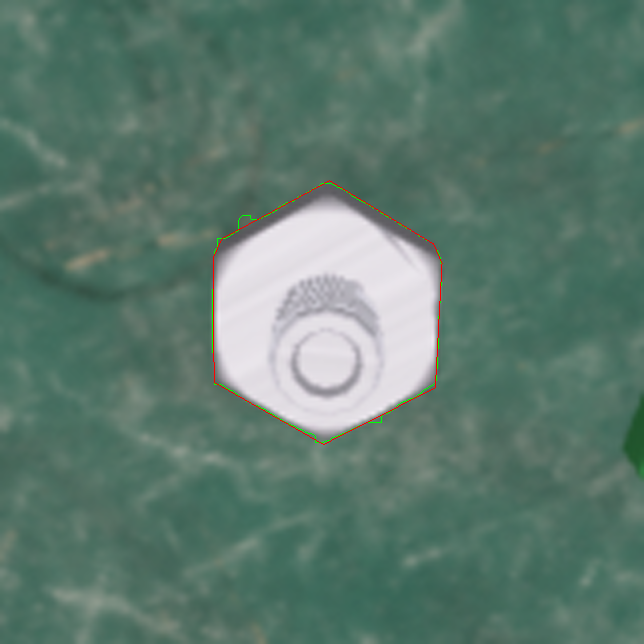

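```bash
python3 - <<'E'
from h import *
th=-.380;x,y=.4731,-.2048
ctrl.movep([x,y,0.07],quat(np.pi+th))
ctrl.movel([x,y,0.0235],max_speed=.1)
ctrl.close_gripper(60)
s=get_state();print(s["tcp_pos"],s["width"],s["contact_force"],s["time"])
ctrl.movel([x,y,0.105],max_speed=.15)
im,d,K,E=shot("w4");s=get_state();print(s["tcp_pos"],s["width"],s["contact_force"],s["time"])
E
```

```text
[ 0.47323859 -0.20474747  0.02388015] 0.022320379457434557 [-0.11398833  0.77422377  4.97671414] 6.1583
[ 0.47234729 -0.20439802  0.10394711] 0.022410277491372487 [ 0.40323476  0.2482661  -2.17177179] 6.9
```

View pics/w4.png

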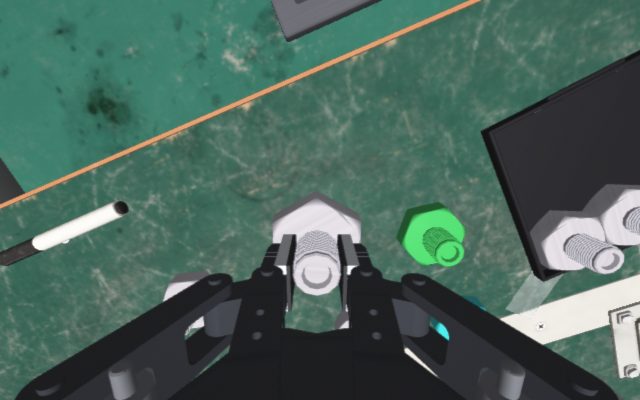

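```bash
cat >> h.py <<'E'
PSI=.1145
ROW=np.array([[.5748,.0893],[.5806,.0388],[.5863,-.0117]])
TX=np.array([np.cos(PSI),np.sin(PSI)]);TY=np.array([-np.sin(PSI),np.cos(PSI)])
HL=ROW[:2].mean(0)-.0431*TX; HR=ROW[1:].mean(0)-.0431*TX
E
python3 - <<'E'
from h import *
print(HL,HR)
p=HL-.006*TX+.001*TY
ctrl.movep([*p,.12],quat(np.pi+PSI))
ctrl.movel([*p,.034],max_speed=.12)
ctrl.pause(.1);f0=get_state()["contact_force"]
ctrl.movel([*p,.0275],max_speed=.05)
s=get_state();print(s["tcp_pos"],s["contact_force"]-f0,s["time"])
for k in range(8):
    p=p+.001*TX;ctrl.movel([*p,.0275],max_speed=.03)
    s=get_state();df=s["contact_force"]-f0;print(k,s["tcp_pos"].round(4),df.round(2),(df[:2]@TX).round(2))
    if df[:2]@TX<-5: break
print(s["time"]);shot("w5")
E
```

```text
[0.53488222 0.05912583] [0.54063222 0.00862583]
[0.52859594 0.05947681 0.02734609] [-0.4611073   1.14326045  0.76648847] 9.2
0 [0.53   0.0596 0.0276] [0.13 0.44 0.65] 0.18
1 [0.5309 0.0597 0.0275] [-2.3   1.03  0.7 ] -2.17
2 [0.5319 0.0598 0.0275] [-0.24  0.07  1.24] -0.24
3 [0.5329 0.0599 0.0275] [-0.52  0.21  0.77] -0.49
4 [0.5339 0.06   0.0275] [-0.02  0.18  0.66] 0.0
5 [0.5346 0.06   0.0275] [-2.03 -0.94  1.04] -2.12
6 [0.5352 0.06   0.0274] [-3.48 -0.3   2.1 ] -3.49
7 [0.5353 0.06   0.0273] [-6.2  -0.6   3.47] -6.23
11.2
```

View pics/w5.png

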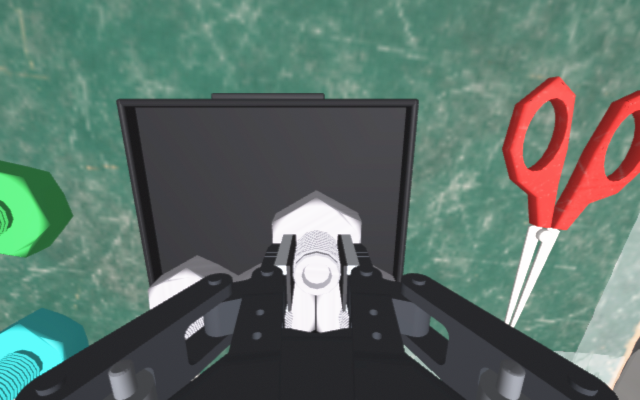

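```bash
python3 - <<'E'
from h import *
p=HL+.0006*TX+.001*TY
ctrl.movel([*p,.0272],max_speed=.03)
ctrl.ungrasp()
ctrl.movel([*p,.10],max_speed=.2)
q=ROW[1]+.06*TX
ctrl.movel([*(HL+.06*TX-.02*TY),.16],max_speed=.2)
im,d,K,E=shot("w6");print(get_state()["time"])
v,f,vis=fitmany(im,K,E,[*ROW,HL,PSI],.003,pad=50);print(v.round(4),f)
P=v[:-1].reshape(-1,2);D=lambda i,j:np.linalg.norm(P[i]-P[j]).round(4);print(D(0,1),D(1,2),D(0,3),D(1,3));cv2.imwrite("pics/fit6.png",vis)
E
```

```text
13.2833
[ 0.575   0.0896  0.5804  0.0394  0.5863 -0.0114  0.5345  0.0599  0.1179] 0.24299395292102466
0.0505 0.0511 0.0503 0.0503
```

View pics/fit6.png

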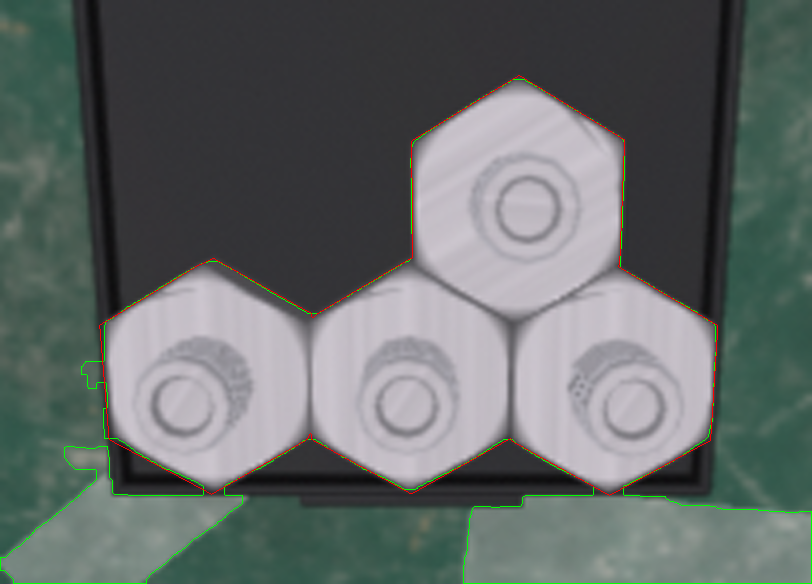

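```bash
python3 - <<'E'
from h import *
th=.2213;x,y=.5189,-.3504
ph=th+np.radians(150)
for a in (ph,): print(ctrl.ik([x,y,.12],quat(a)))
print("place",ctrl.ik([*HR,.03],quat(PSI+np.radians(210))),ctrl.ik([*HR,.03],quat(PSI+np.radians(30))))
ctrl.movep([x,y,0.12],quat(ph))
im,d,K,E=shot("w7")
v,f,vis=fitmany(im,K,E,[(x,y),th],0,pad=80);print(v,f)
cv2.imwrite("pics/fit7.png",vis);print(get_state()["time"],get_state()["tcp_pos"])
E
```

```text
[ 0.44549364  0.61283887  0.18071186  1.64739577 -0.1330644   0.89340183
  1.946049  ]
place [-0.02484096  0.62342431 -0.0554763   1.95820508  0.06083141  0.56152696
  2.08748974] [-0.47704494  0.73066326  0.6744616   1.96389935 -0.70654708  0.69702275
 -0.29317558]
[ 0.51892806 -0.35047615  0.26347328] 0.0320253957285076
14.8333 [ 0.52027986 -0.34832351  0.12007683]
```

View pics/fit7.png

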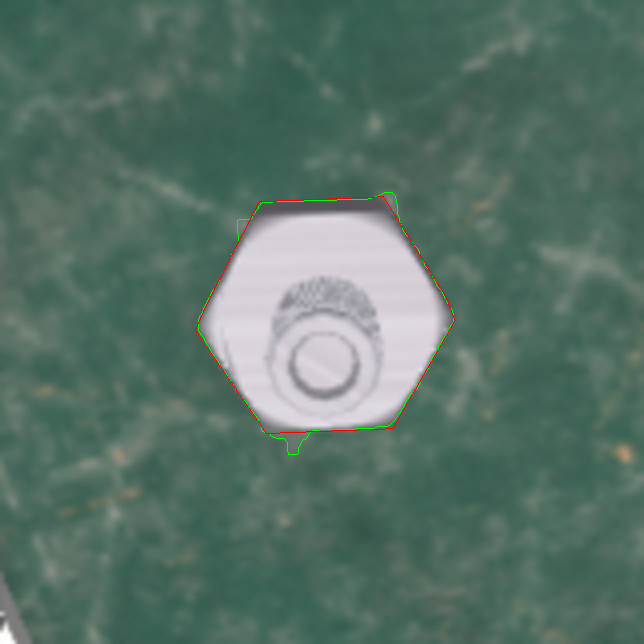

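```bash
python3 - <<'E'
from h import *
u=lambda a:np.array([np.cos(a),np.sin(a)])
th=.255;c=np.array([.5189,-.3504]);ph=th+np.radians(150);o=.005
p=c+o*u(ph)
ctrl.movep([*p,0.07],quat(ph));ctrl.movel([*p,0.0235],max_speed=.1)
ctrl.close_gripper(60)
s=get_state();print(s["tcp_pos"],s["width"],s["contact_force"],s["time"])
ctrl.movel([*p,.12],max_speed=.2)
pp=PSI+np.radians(210);tx=u(pp)      # approach direction is -tx (30deg in tray)
g=HR-.0003*TY+.007*tx+o*tx
ctrl.movep([*g,.12],quat(pp))
im,d,K,E=shot("w8")
ctrl.movel([*g,.034],max_speed=.12);ctrl.pause(.1);f0=get_state()["contact_force"]
ctrl.movel([*g,.0275],max_speed=.05)
s=get_state();print(s["tcp_pos"],s["contact_force"]-f0,s["time"])
for k in range(9):
    g=g-.001*tx;ctrl.movel([*g,.0275],max_speed=.03)
    s=get_state();df=s["contact_force"]-f0;print(k,((s["tcp_pos"][:2]-HR)@tx-o).round(4),df.round(2),(df[:2]@-tx).round(2))
    if df[:2]@-tx<-6: break
print(s["time"]);shot("w9")
E
```

```text
[ 0.51432669 -0.34917196  0.02396823] 0.02244772532190087 [-0.81733488  1.0091837   5.17042369] 16.3667
[0.53084498 0.00116618 0.02736703] [ 0.61486366 -0.8573039   0.61315513] 19.6167
0 0.0059 [ 1.13 -1.03  0.7 ] 0.29
1 0.0051 [ 1.08 -1.84 -0.57] -0.22
2 0.004 [-0.14 -0.27 -0.17] -0.27
3 0.003 [ 0.   -0.54 -0.02] -0.32
4 0.0021 [ 0.08 -0.37 -0.14] -0.16
5 0.0011 [ 0.37 -0.52 -0.43] -0.01
6 0.0002 [-1.16 -0.22  0.32] -1.06
7 -0.0003 [-1.92 -0.74  0.96] -1.98
8 -0.0009 [-4.84 -3.06  3.04] -5.71
21.8667
```

View pics/w9.png

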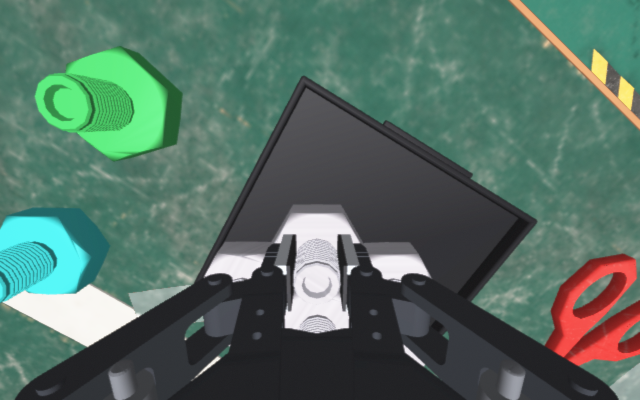

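Contact came at the expected place. The next step is to release, rise and check.

```bash
python3 - <<'E'
from h import *
pp=PSI+np.radians(210);tx=np.array([np.cos(pp),np.sin(pp)])
g=HR-.0003*TY+.0044*tx
ctrl.movel([*g,.0272],max_speed=.03)
f0=get_state()["contact_force"]
ctrl.ungrasp();print(get_state()["contact_force"]-f0)
ctrl.movel([*g,.10],max_speed=.15)
ctrl.movep([*(HL+.06*TX-.02*TY),.16],quat(np.pi+PSI))
ctrl.pause(.2)
im,d,K,E=shot("w10");print(get_state()["time"])
v,f,vis=fitmany(im,K,E,[*ROW,HL,HR,PSI],.003,pad=50);print(v.round(4),f)
P=v[:-1].reshape(-1,2);D=lambda i,j:np.linalg.norm(P[i]-P[j]).round(4);print(D(0,1),D(1,2),D(0,3),D(1,3),D(1,4),D(2,4),D(3,4));cv2.imwrite("pics/fit10.png",vis)
print(np.linalg.norm(P[:3]-ROW,axis=1))
im,_=vision.grab_frame("top");cv2.imwrite("pics/top10.png",im)
E
```

```text
[ 1.83422985 -1.08701647 -0.13801172]
24.2083
[ 0.5751  0.0894  0.5808  0.0395  0.5866 -0.011   0.5346  0.0597  0.5406
  0.0095  0.1205] 0.20199439267821562
0.0503 0.0508 0.0502 0.0504 0.0501 0.0504 0.0506
[0.000311   0.00068124 0.00075569]
```

View pics/fit10.png

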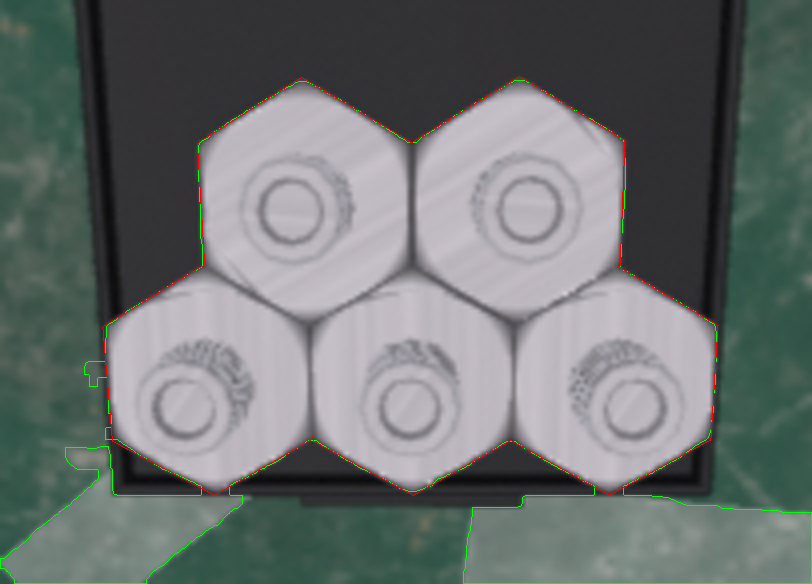

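View pics/top10.png

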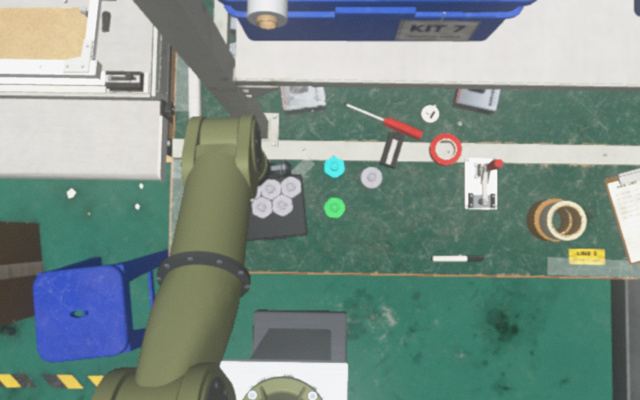

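```bash
python3 - <<'E'
from station import ticket,get_state
s=get_state();print(s["contact_force"],abs(s["qd"]).max(),s["time"]);ticket.close_job()
E
```

```text
[-0.39680429 -1.04451183 -0.0733077 ] 0.011047364468768797 24.2583
the job is handed in; nothing more can be done
```

I packed both hex plugs into the two near hollows of the tray and handed the job in at about 24 s of the 51 s allowed. `close_job()` gives no verdict, so the result below is from my own checks.

I gripped each plug by its neck and lowered it just short of its hollow. I then slid it in until I felt about 6 N of contact, and released it.

**Spacing:** the last wrist-camera fit puts all seven neighbour distances between 50.1 and 50.8 mm (limit 53.5 mm).

**Row:** the three row plugs moved less than 1 mm (limit 10 mm).

**Alignment:** the fit used one shared angle for all five heads, and their outlines matched it closely in the picture. I did not measure each plug's angle, tilt or height separately. Nothing looked tilted or raised.

**Bystanders:** in the last top picture the round plug, marker pen, stop block and coloured look-alikes appear in their starting places. I judged this by eye and did not measure it.

**Arm:** it ended clear of the plugs with only about 1 N showing on the wrist. No check failed or disagreed. The fit error of about 0.2 came from bright bench tape being counted as part of the plugs.

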